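# Feed the waisted mill roll to the cleaning tray

## Robot

A 6-joint arm with a two-finger parallel gripper is mounted at the origin on the work surface. World frame = base frame: x ahead of the robot, y to its left, z up, the work surface at z = 0. Lengths are in m, angles in rad, forces in N, time in s.
With the tool pointing down it reaches from about 0.425 to 0.95 m from the base axis. Payload 3.5 kg.
Tool frame: the origin (TCP) lies midway between the tips of the shut fingers; the grasp point (between the pads) lies ctrl.grasp_offset behind it (ctrl.grasp_offset is the distance from the TCP to the grasp point, in m); x points along the fingers, y is the direction in which the jaws open and shut, and the axes are right-handed (so a half turn about x gives the same grasp; the last joint's range is limited). The gripper opens to 85 mm and grips with 20 to 120 N. Pads are 22 mm wide; open, the fingers measure 114 mm over their backs; the gripper's body (76 mm by 85 mm) begins 54 mm behind the grasp point. The pads swing forward as they close: fully open they stand 13 mm farther back than shut.
Start: joints at [1.121, 0.286, 1.577, -0, 1.279, -0.15], TCP at [0.199, 0.645, 0.231] pointing down, gripper open.
Joint ranges: [-2.77, 2.77], [-0.9, 2.22], [0.21, 2.48], [-1.53, 4.67], [0.24, 2.81], [-2.84, 2.84]. Speed limits (rad/s): [2.79, 2.79, 3.14, 3.14, 3.14, 3.14].

## Interface

Orientations are given as a unit quaternion [x, y, z, w].
In Python, from plant import readout, read_camera, sign_off, ctrl gives the robot as it stands.
- The arm moves only by the tool drive_tool, never from a script. Its argument "steps" is a list of rows, each a list of 5 numbers: the shift along the tool's x, y, z in cm, then the turn about the tool's x in degrees, then the opening, from 0 (shut) to 1 (fully open). A call has 1 to 10 rows; each row shifts and turns the commanded pose from where the row before left it, along the tool's axes as they then stand; what a row does not reach is not made up. A row lasts 1/10 s, in which the tool goes at most 50 mm and 8.59 degrees, less where a joint would pass 70% of its speed; a pose out of reach is approached as far as the arm can. A call is refused whole if a number of a shift passes 5 or a number of a turn 8.59, either way. A call with a gripper value outside its range is refused whole. The fingers move at their own pace and stop on an object; "force" is the grip in N (left out, the last holds). Time passes only in rows, so rows that do not move let the fingers close. It gives the time, the measured TCP pose, the force and the opening at its end, in the units of the state.
- readout.get_state(): the state, without advancing time (a new reading comes with each control period).
- read_camera(name): name is "scene" or "top"; returns a dict with "frame" (400x640x3 uint8, red, green, blue), "vertical_fov" (degrees; the focal length in pixels is half the picture's height over the tangent of half this angle, whatever the lens; pixels are square), "cx", "cy" (the principal point, pixels), "eye" and "orientation" of the camera in the world. Camera axes: x right, y up, looking along -z (the intrinsics and any distortion apply to the point x, -y, -z); pixel columns grow to the right and rows downward; lengths in m; the calibration is good to about 2 mm. A picture is of the moment at which its call begins. There is no depth.
- sign_off(): hands the job in, once; it reports no verdict.
The state is a dict: "time": time; "qpos": joint angles; "dq": joint speeds; "joint_efforts": joint torques, N m; "eef_pos": TCP position; "tcp_rot": TCP orientation; "contact_force": force on the tool from outside, world axes, zero at the start; "wrist_torque": the same for the moment, N m; "opening": opening from 0.0 (shut) to 1.0 (fully open).
Only numpy, scipy, OpenCV 4.12 (cv2) and the standard library are available. Lean on these libraries where they do the work, as an engineer would, in place of code of your own. Each camera call takes 0.05 s, during which the arm holds its last target. There are 200 camera calls.

## Task

Take the waisted roll (the one with the narrow middle) out of the crowded rack of rolling-mill rolls (there is room for fingers on both sides of its waist) and lay it gently across the two rails of the tipping tray, on the catch-tray side of the pivot, so that its weight tips the tray and it rolls down into the felt-lined catch tray. Leave the other rolls lying in their slots and the things around undisturbed.

Things in the scene. Friction and masses are not known exactly. Their poses are not given: they have to be found in the camera images.
- waist_roll: the waisted steel mill roll, the only one with a narrow middle: two fat drums 36 mm in diameter and 30 mm long with a waist 24 mm in diameter and 40 mm long between them; 130 mm long: body 100 mm long, with a 16 mm diameter, 15 mm long journal at each end. About 0.5 kg. Origin at mid-length on the axis, own y along the axis. It may have turned about its axis.
- plain_roll: steel mill roll with a plain cylindrical body 36 mm in diameter; 130 mm long: body 100 mm long, with a 16 mm diameter, 15 mm long journal at each end. About 0.5 kg. Origin at mid-length on the axis, own y along the axis.
- collar_roll: steel mill roll, body 36 mm in diameter with a collar 44 mm in diameter and 16 mm wide at its +y end; 130 mm long: body 100 mm long, with a 16 mm diameter, 15 mm long journal at each end. About 0.5 kg. Origin at mid-length on the axis, own y along the axis.
- groove_roll: steel mill roll, body 36 mm in diameter with four grooves 8 mm wide and 2.5 mm deep; 130 mm long: body 100 mm long, with a 16 mm diameter, 15 mm long journal at each end. About 0.5 kg. Origin at mid-length on the axis, own y along the axis.
- rack: fixed wooden rack, four rolls lying along its own y in any order. Origin on the table. Slots at own x = -60, 0, 60, 120 mm; a seated roll's axis is 50 mm above the table, 38 above the rack's floor board. Every slot has a neighbour or an end board (60 mm high, 42 mm from the slot's axis) on both sides: 26 to 30 mm is free on each side of the waist, at most 24 mm beside the drums.
- comb (a point): point on the rack midway along its slots (own x = 30 mm), between its two combs, 56 mm above the table, level with their tops. The combs stand at own y = +-52 to 66 mm; the journals lie loosely (2 mm play) in their open-topped notches, 20 mm wide and 14 mm deep. Lift straight up.
- station: fixed tipping station, 325 x 166 mm, a dark wooden base with a pivoting tray and a catch tray. Origin on the table under the tray's pivot; own x points from the pivot to the catch tray. Steel uprights at own y = +-65 to 73 mm, 84 mm high.
- catch (a point): centre of the catch tray's felt floor, 156 mm from the pivot in the station's x, 16 mm above the table. Open-topped, inside 92 mm in x by 150 mm in y; the felt slopes down to the end wall at +x (66 mm high); side walls 50 mm, wall next to the pivoting tray 40 mm high.
- tray (a joint): angle of the pivoting tray (rad): 0 level, 0.30 tipped down toward the catch tray. A counterweight holds it level; a roll laid across it more than about 35 mm forward of the pivot (station +x) tips it slowly (damped) and rolls off its end into the catch tray, then it swings back level. The axle crosses between the rails 10 mm below their tops, and a cross bar 89 to 99 mm forward, 8 mm below.
- seat (a point): good place for the roll's middle: between the tray's rails, level with their tops (85 mm above the table), 50 mm forward of the pivot; moves with the tray. Rails: two flat strips 200 mm long, at station y = +-28 to 56 mm, free gap between for fingers, outer guide ridges 7 mm high. The roll lies along station y, a drum on each rail, its axis 18 mm above this point.
- bench_block: steel bench block, 60 x 60 x 22 mm, origin under its centre; a bystander
- hammer: hammer, 200 mm long, lying on the table; a bystander
- jar: closed jar, 60 mm in diameter, 70 mm high, origin under its centre; a bystander
Mind the look-alikes: they are no part of the job. Leave any pink or red look-alike of the waist_roll alone.

How it is judged:
By the outcome, as a careful person would: the job done as asked, in the order asked, and still so for the second after the job is handed in, with the robot touching nothing.
It also fails if it takes over 40 s, if anything falls off the work surface, if the arm or the gripper's body presses on something with over 40 N, if the wrist force passes 120 N, or if a joint passes its speed limit or range.

## Working session

There is one attempt and no reset: what is moved stays moved. The work goes in short steps, Python scripts to look and compute and a tool call to move; the robot and the scene stay as the last step left them, time stands still between calls to the robot, and variables do not carry over. Pictures are saved under pics/ and viewed, about 8 in all and at most 12, crops included, and the job is handed in when it is done.

Besides the shell and the picture viewer there is one more tool, called as a command line: name --pt "numbers of a row" for each row, then --argument value for the rest. drive_tool: Moves the arm, as the interface text tells. Its arguments: {"type":"object","properties":{"steps":{"type":"array","items":{"type":"array","items":{"type":"number"}}},"force":{"type":"number"}},"required":["steps"]}

```bash
mkdir -p pics; cat > h.py <<'E'
import numpy as np,cv2
from scipy.spatial.transform import Rotation as R
from plant import readout,read_camera,sign_off,ctrl
def cam(n):
    c=read_camera(n); c['R']=R.from_quat(c['orientation']).as_matrix(); c['f']=200/np.tan(np.radians(c['vertical_fov'])/2); return c
def ray(c,u,v):
    return c['R']@np.array([(u-c['cx'])/c['f'],-(v-c['cy'])/c['f'],-1])
def onz(c,u,v,z):
    d=ray(c,u,v); e=np.array(c['eye']); return e+d*(z-e[2])/d[2]
def proj(c,p):
    q=c['R'].T@(np.array(p)-c['eye']); return c['cx']+c['f']*q[0]/-q[2], c['cy']-c['f']*q[1]/-q[2]
E
python3 - <<'E'
from h import *
for n in('scene','top'):
    c=cam(n); print({k:v for k,v in c.items() if k not in('frame','R')})
    cv2.imwrite(f'pics/{n}1.png',cv2.resize(c['frame'][:,:,::-1],(800,500)))
    np.save(n,c['frame'])
print(readout.get_state(),ctrl.grasp_offset,[a for a in dir(ctrl) if a[0]!='_'])
E
```

```text
{'vertical_fov': 46.543959524073294, 'cx': 319.2670757577091, 'cy': 202.2183745582857, 'eye': array([ 1.38475887, -0.79175603,  0.89032454]), 'orientation': array([0.42067219, 0.17849746, 0.36953035, 0.80908645]), 'f': np.float64(465.0206680297159)}
{'vertical_fov': 53.88866299071771, 'cx': 317.5881064677519, 'cy': 196.82210265594756, 'eye': array([0.32507216, 0.003029  , 1.20641434]), 'orientation': array([ 0.05362303, -0.06493996, -0.69686824,  0.71223734]), 'f': np.float64(393.4667109286134)}
{'time': 0.1, 'qpos': array([ 1.12098572e+00,  2.87086414e-01,  1.57804069e+00, -3.38666530e-06,
        1.27863352e+00, -1.50024243e-01]), 'dq': array([-0.00056238, -0.00282608, -0.0028805 , -0.0009103 ,  0.00209715,
       -0.00122393]), 'joint_efforts': array([ 2.76183027e-05, -4.07294762e+01, -2.93699723e+01, -1.47505698e-04,
        3.42547166e-03,  2.56095412e-07]), 'eef_pos': array([0.1990601 , 0.64434661, 0.23007383]), 'tcp_rot': array([ 0.10486101,  0.69940302, -0.10632625,  0.6989523 ]), 'contact_force': array([-0.45943845,  0.0905576 , -0.71513113]), 'wrist_torque': array([ 0.02728516, -0.02460952, -0.03587119]), 'opening': 1.0037534781360005} 0.0187 ['Unreachable', 'grasp_offset']
```

View pics/top1.png

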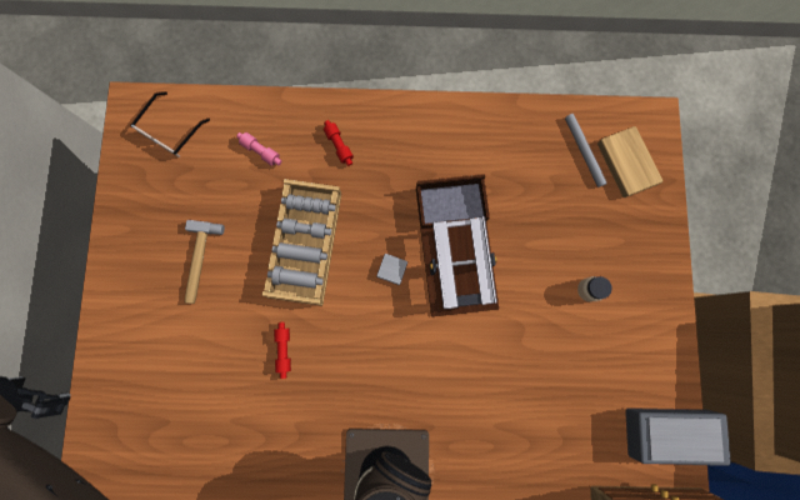

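View pics/scene1.png

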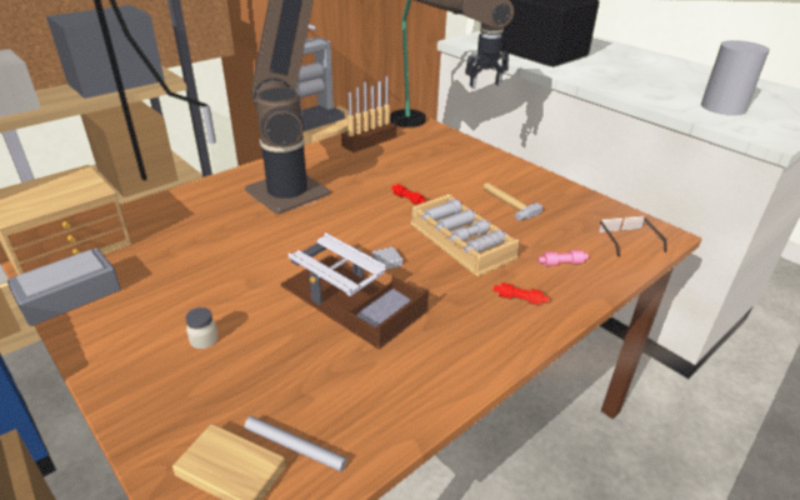

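```bash
python3 - <<'E'
import numpy as np,cv2
a=np.load('top.npy')[:,:,::-1]; b=np.load('scene.npy')[:,:,::-1]
def crop(im,x,y,w,h,s,n):
    o=cv2.resize(im[y:y+h,x:x+w],None,fx=s,fy=s,interpolation=cv2.INTER_CUBIC)
    for k in range(0,w,10): cv2.line(o,(k*s,0),(k*s,12 if (x+k)%50==0 else 5),(0,255,0),1)
    for k in range(0,h,10): cv2.line(o,(0,k*s),(12 if (y+k)%50==0 else 5,k*s),(0,255,0),1)
    cv2.imwrite(n,o)
crop(a,200,135,200,120,4,'pics/topc.png')
crop(b,220,140,200,140,4,'pics/scenec.png')
E
```

```text
(no output)
```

View pics/topc.png

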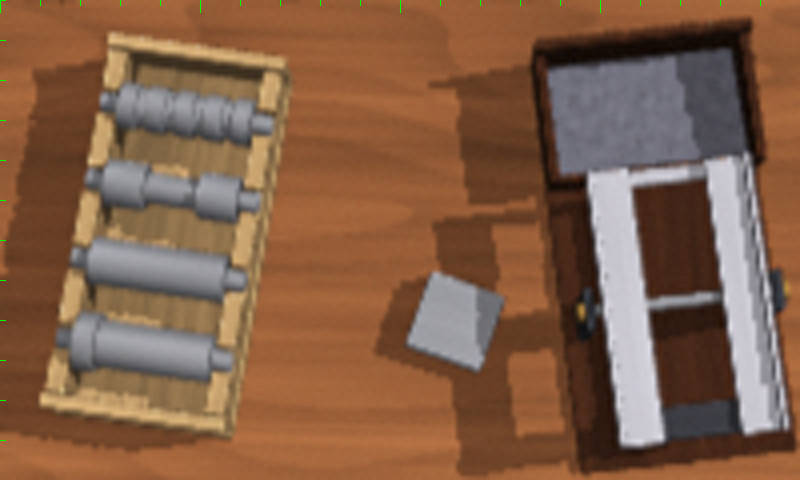

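View pics/scenec.png

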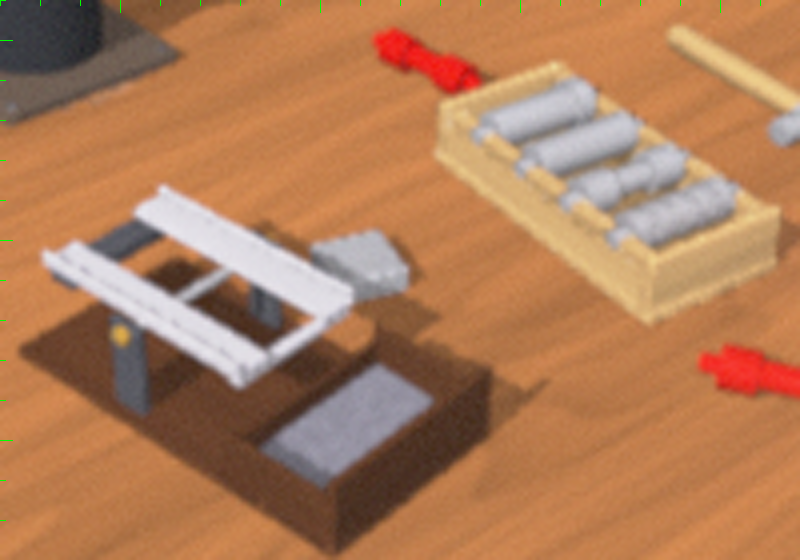

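```bash
cat >> h.py <<'E'
def tri(obs):
    A=np.zeros((3,3));b=np.zeros(3)
    for c,u,v in obs:
        d=ray(c,u,v);d/=np.linalg.norm(d);M=np.eye(3)-np.outer(d,d);A+=M;b+=M@c['eye']
    return np.linalg.solve(A,b)
E
python3 - <<'E'
from h import *
t=cam('top');s=cam('scene')
T=lambda x,y:(t,200+x/4,135+y/4)
S=lambda x,y:(s,220+x/4,140+y/4)
p=lambda a,z:onz(*a,z).round(4)
print('roll tri',tri([T(172,190),S(632,180)]))
a=p(T(88,178),.05);b=p(T(260,202),.05);print('journals',a,b,(a+b)/2,np.linalg.norm(a-b),np.degrees(np.arctan2(*(a-b)[1::-1])))
for n,q,e in[('dL',T(105,181),0),('dR',T(241,197),0),('w1',T(150,189),0),('w2',T(195,192),0)]:print(n,p(q,.055))
# rack corners top
for q in[T(110,35),T(288,62),T(42,400),T(232,435)]:print('rack',p(q,.06))
I=[(T(630,170),(.1,.028)),(T(664,440),(-.1,.028)),(T(706,164),(.1,-.028)),(T(745,433),(-.1,-.028))]
W=np.array([p(q,.085)[:2] for q,_ in I]);L=np.array([l for _,l in I]);print(W)
wc,lc=W.mean(0),L.mean(0);H=(L-lc).T@(W-wc);th=np.arctan2(H[0,1]-H[1,0],H[0,0]+H[1,1])
Rm=np.array([[np.cos(th),-np.sin(th)],[np.sin(th),np.cos(th)]]);o=wc-Rm@lc
print('station',o,np.degrees(th),W-(L@Rm.T+o)); seat=o+Rm@[.05,0];print('seat',seat)
for n,x in[('f',.1),('b',-.1)]:
  for y in(.028,-.028):
    q=proj(s,[*(o+Rm@[x,y]),.085]);print('scene inner',((q[0]-220)*4,(q[1]-140)*4))
print('cornr scene tri')
print(tri([T(630,170),S(250,355)]))
E
```

```text
roll tri [0.56358184 0.2146974  0.04483752]
journals [0.5671 0.2734 0.05  ] [0.5519 0.1443 0.05  ] [0.5595  0.20885 0.05   ] 0.12999173050621332 83.28501324128722
dL [0.5641 0.2595 0.055 ]
dR [0.5544 0.158  0.055 ]
w1 [0.5588 0.2258 0.055 ]
w2 [0.5573 0.1923 0.055 ]
rack [0.6753 0.2612 0.06  ]
rack [0.6577 0.1266 0.06  ]
rack [0.4003 0.2942 0.06  ]
rack [0.3781 0.156  0.06  ]
[[ 0.5753 -0.1284]
 [ 0.3799 -0.1533]
 [ 0.5811 -0.1841]
 [ 0.386  -0.211 ]]
station [ 0.480575 -0.1692  ] 7.43883301640461 [[-8.08268954e-04  8.88894399e-05]
 [ 2.10845937e-03  1.08242663e-03]
 [-2.25845937e-03 -8.24266304e-05]
 [ 9.58268954e-04 -1.08888944e-03]]
seat [ 0.53015418 -0.16272662]
scene inner (np.float64(315.4593547444015), np.float64(312.32981114431243))
scene inner (np.float64(259.9919754747416), np.float64(348.7804713988222))
scene inner (np.float64(124.18690327649529), np.float64(204.17972244523514))
scene inner (np.float64(68.10595965269897), np.float64(235.166267381926))
cornr scene tri
[ 0.56789365 -0.15134671  0.05536984]
```

```bash
python3 - <<'E'
from h import *
t=cam('top');s=cam('scene')
S=lambda x,y:(s,220+x/4,140+y/4)
q=proj(s,[.5585,.2095,.05]);print('roll scene',(q[0]-220)*4,(q[1]-140)*4)
for n,a,z in[('waist',S(632,180),.055),('FLin',S(327,318),.085),('FRin',S(270,357),.085),('BLin',S(136,212),.085),('BRin',S(78,242),.085)]: print(n,onz(*a,z).round(4))
st=readout.get_state();M=R.from_quat(st['tcp_rot']).as_matrix();print(M.round(3))
ax=np.degrees(np.arctan2(M[1,1],M[0,1]));print('jaw angle',ax)
d=np.array([.561,.212,.19])-st['eef_pos'];print(d, M.T@d*100)
E
```

```text
roll scene 618.4150965153924 175.48543583161563
waist [0.5751 0.2072 0.055 ]
FLin [ 0.5864 -0.1264  0.085 ]
FRin [ 0.5948 -0.1843  0.085 ]
BLin [ 0.3922 -0.1535  0.085 ]
BRin [ 0.3971 -0.2092  0.085 ]
[[-0.     0.295  0.955]
 [-0.001  0.955 -0.295]
 [-1.    -0.001 -0.   ]]
jaw angle 72.82477119928649
[ 0.36179712 -0.43268904 -0.04081929] [  4.10250917 -30.65214128  47.34392683]
```

drive_tool --pt "0 -2.36 3.64 0 0.47" --pt "0 -2.36 3.64 0 0.47" --pt "0 -2.36 3.64 0 0.47" --pt "0 -2.36 3.64 0 0.47" --pt "0 -2.36 3.64 0 0.47" --pt "0 -2.36 3.64 0 0.47" --pt "0 -2.36 3.64 0 0.47" --pt "0 -2.36 3.64 0 0.47" --pt "0 -2.36 3.64 0 0.47" --pt "0 -2.36 3.64 0 0.47"

```text
time: 1.3
eef_pos: [0.4783, 0.3104, 0.2315]
tcp_rot: [0.106, 0.699, -0.105, 0.699]
contact_force: [0.8, 0.4, 0.4]
opening: 0.472
```

drive_tool --pt "0 -2.36 3.64 0 0.47" --pt "0 -2.36 3.64 0 0.47" --pt "0 -2.36 3.64 0 0.47" --pt "1 0 0 8 0.47" --pt "1 0 0 8 0.47" --pt "1 0 0 8 0.47" --pt "1 0 0 8 0.47" --pt "0 0 0 8 0.47" --pt "0 0 0 8 0.47" --pt "0 0 0 8 0.47"

```text
time: 2.3
eef_pos: [0.5607, 0.212, 0.1911]
tcp_rot: [0.423, 0.567, -0.423, 0.566]
contact_force: [-0.1, -0.5, 0.1]
opening: 0.473
```

drive_tool --pt "0 0 0 8 0.47" --pt "0 0 0 8 0.47" --pt "0 0 0 7.5 0.47" --pt "0 0 0 0 0.47"

```text
time: 2.7
eef_pos: [0.5608, 0.212, 0.1913]
tcp_rot: [0.528, 0.47, -0.528, 0.47]
contact_force: [-1.0, 0.3, -0.3]
opening: 0.471
```

```bash
cat >> h.py <<'E'
def crop(c,x,y,w,h,s,n):
    o=cv2.resize(c['frame'][y:y+h,x:x+w,::-1],None,fx=s,fy=s,interpolation=cv2.INTER_CUBIC)
    for k in range(0,w,10): cv2.line(o,(k*s,0),(k*s,12 if (x+k)%50==0 else 5),(0,255,0),1)
    for k in range(0,h,10): cv2.line(o,(0,k*s),(12 if (y+k)%50==0 else 5,k*s),(0,255,0),1)
    return o
E
python3 - <<'E'
from h import *
t=cam('top');s=cam('scene');st=readout.get_state();print(st['eef_pos'],st['opening'],R.from_quat(st['tcp_rot']).as_matrix().round(3).tolist())
a=crop(t,190,130,100,140,4,0);b=crop(s,330,100,100,140,4,0)
print('tcp px top',proj(t,st['eef_pos']),'scene',proj(s,st['eef_pos']))
cv2.imwrite('pics/h1.png',np.hstack([a,b]))
E
```

```text
[0.56076872 0.21202861 0.19131   ] 0.47084266197057917 [[-0.0, 0.994, -0.114], [0.0, -0.114, -0.994], [-1.0, -0.0, -0.0]]
tcp px top (np.float64(233.30351031390677), np.float64(171.13161963016117)) scene (np.float64(379.82464342126127), np.float64(146.08146034062617))
```

View pics/h1.png

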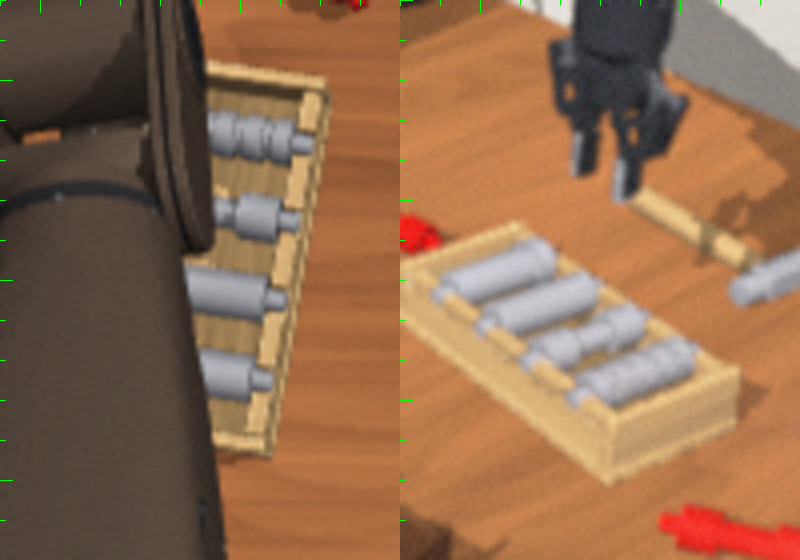

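drive_tool --pt "3 0.5 0 0 0.47" --pt "3 0 0 0 0.47" --pt "3 0 0 0 0.47" --pt "2 0 0 0 0.47" --pt "0 0 0 0 0.47"

```text
time: 3.3
eef_pos: [0.563, 0.2108, 0.0774]
tcp_rot: [-0.525, -0.472, 0.53, -0.469]
contact_force: [-0.5, -0.4, -0.3]
opening: 0.468
```

```bash
python3 - <<'E'
from h import *
s=cam('scene');st=readout.get_state();e=st['eef_pos'];print(e,st['opening'])
b=crop(s,340,140,80,75,8,0)
M=R.from_quat(st['tcp_rot']).as_matrix()
# predicted gripper-gap mid & axis points at the roll's height straight below; and pad corners
for n,p in[('tcp',e),('below z.05',[e[0],e[1],.05]),('pad+ in',e+M@[-.005,.02,0]),('pad- in',e+M@[-.005,-.02,0])]:
    q=proj(s,p);print(n,round((q[0]-340)*8+3.5),round((q[1]-140)*8+3.5))
ax=-M[:,2]
for z,d in[(.05,.065),(.05,-.065),(.062,.02),(.062,-.02),(.068,-.05),(.068,.05)]:
    p=np.array([e[0],e[1],z])+ax*d;q=proj(s,p);print('roll pt',z,d,round((q[0]-340)*8+3.5),round((q[1]-140)*8+3.5))
cv2.imwrite('pics/h2.png',b)
E
```

```text
[0.56455001 0.21120094 0.07970863] 0.4671520998907935
tcp 301 298
below z.05 294 359
pad+ in 334 310
pad- in 270 266
roll pt 0.05 0.065 412 313
roll pt 0.05 -0.065 171 408
roll pt 0.062 0.02 334 320
roll pt 0.062 -0.02 259 349
roll pt 0.068 -0.05 204 359
roll pt 0.068 0.05 390 287
```

View pics/h2.png

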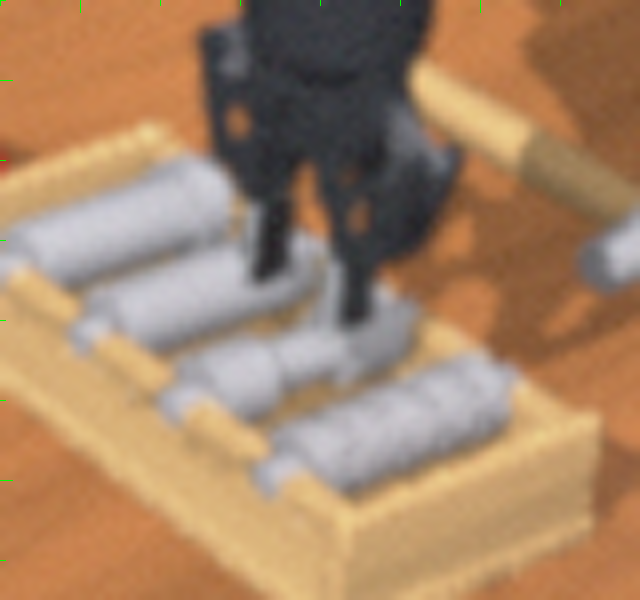

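drive_tool --pt "1 -0.25 0 0 0.47" --pt "1 0 0 0 0.47" --pt "0 0 0 0 0.47" --force 30

```text
time: 3.65
eef_pos: [0.5625, 0.2116, 0.0603]
tcp_rot: [-0.528, -0.47, 0.529, -0.47]
contact_force: [0.1, -0.2, -0.9]
opening: 0.471
```

drive_tool --pt "0.8 0 0 0 0.47" --pt "0.8 0 0 0 0.47" --pt "0.6 0 0 0 0.47" --pt "0.4 0 0 0 0.47" --pt "0 0 0 0 0.47"

```text
time: 4.15
eef_pos: [0.5627, 0.2116, 0.0343]
tcp_rot: [-0.528, -0.47, 0.529, -0.47]
contact_force: [-0.8, 0.3, -0.0]
opening: 0.471
```

```bash
python3 - <<'E'
from h import *
s=cam('scene');st=readout.get_state();print(st['eef_pos'],st['opening'],st['contact_force'])
cv2.imwrite('pics/h3.png',crop(s,340,140,80,75,8,0))
E
```

```text
[0.56304885 0.2116841  0.03486988] 0.4707063942582043 [-0.07598894 -0.55961875 -1.09953199]
```

View pics/h3.png

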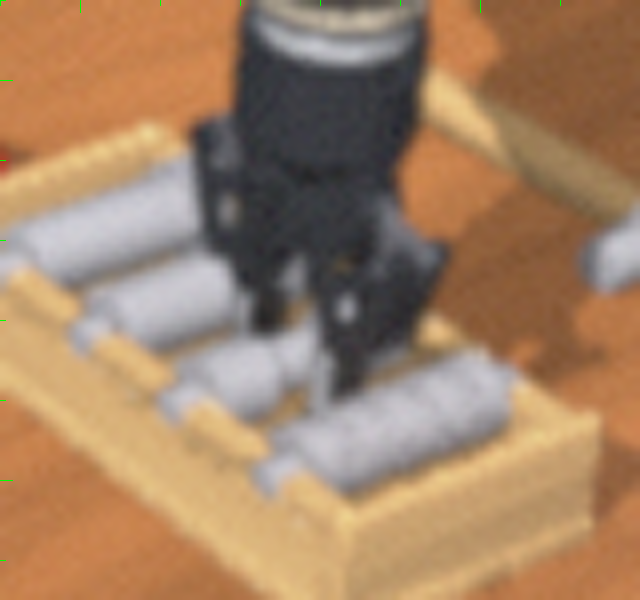

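drive_tool --pt "0.2 0 0 0 0.42" --pt "0 0 0 0 0.38" --pt "0 0 0 0 0.34" --pt "0 0 0 0 0.32" --force 30

```text
time: 4.6
eef_pos: [0.5622, 0.2119, 0.0334]
tcp_rot: [-0.527, -0.471, 0.529, -0.469]
contact_force: [-3.1, 0.2, 3.5]
opening: 0.324
```

drive_tool --pt "0 -0.15 0 0 0.32" --pt "0 0 0 0 0.32" --pt "0 0 0 0 0.28" --pt "0 0 0 0 0.25"

```text
time: 5.0
eef_pos: [0.5611, 0.212, 0.0334]
tcp_rot: [-0.528, -0.471, 0.529, -0.47]
contact_force: [-4.3, 0.4, 4.1]
opening: 0.271
```

drive_tool --pt "0 0 0 0 0.15" --pt "0 0 0 0 0.1" --pt "0 0 0 0 0.1" --pt "0 0 0 0 0.1" --force 50

```text
time: 5.4
eef_pos: [0.5612, 0.212, 0.0335]
tcp_rot: [-0.528, -0.47, 0.529, -0.47]
contact_force: [-5.4, 0.9, 4.9]
opening: 0.264
```

drive_tool --pt "-0.4 0 0 0 0.1" --pt "-0.6 0 0 0 0.1" --pt "-0.8 0 0 0 0.1" --pt "0 0 0 0 0.1"

```text
time: 5.8
eef_pos: [0.5629, 0.2119, 0.0525]
tcp_rot: [0.529, 0.469, -0.527, 0.471]
contact_force: [0.6, -0.3, -5.0]
opening: 0.263
```

drive_tool --pt "-1.5 0 0 0 0.1" --pt "-2 0 0 0 0.1" --pt "-3 0 0 0 0.1" --pt "-3 0 0 0 0.1" --pt "-3 0 0 0 0.1" --pt "-3 0 0 0 0.1" --pt "0 0 0 0 0.1"

```text
time: 6.5
eef_pos: [0.5651, 0.2126, 0.2134]
tcp_rot: [0.532, 0.468, -0.524, 0.472]
contact_force: [0.8, 0.1, -4.6]
opening: 0.264
```

```bash
python3 - <<'E'
from h import *
s=cam('scene');t=cam('top');st=readout.get_state();e=st['eef_pos'];print(e,st['opening'],st['contact_force'])
M=R.from_quat(st['tcp_rot']).as_matrix()
for c in(s,t):
  for d in(-.065,0,.065):print(proj(c,e+M@[-.0187,0,-d]))
cv2.imwrite('pics/h4.png',np.hstack([crop(s,330,90,100,130,4,0),crop(t,190,130,100,130,4,0)]))
E
```

```text
[0.56182047 0.21186936 0.20677074] 0.26184043750863767 [-1.55529429 -0.25166223 -7.14696161]
(np.float64(364.78636915007445), np.float64(141.8509933841924))
(np.float64(381.1222210965773), np.float64(136.42493242641024))
(np.float64(396.76809296117716), np.float64(131.22805290320048))
(np.float64(256.0193413006584), np.float64(171.13962058346368))
(np.float64(230.80007985739024), np.float64(167.64409647353983))
(np.float64(205.59735883944097), np.float64(164.15086495476186))
```

View pics/h4.png

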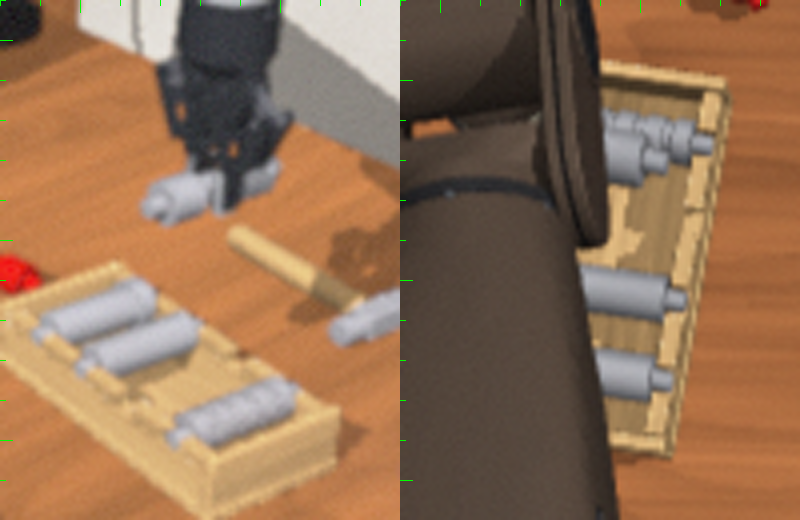

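drive_tool --pt "0 0 0 -7 0.1" --pt "0 0 0 -7 0.1" --pt "0 -0.8 2 0 0.1" --pt "0 -0.8 3.8 0 0.1" --pt "0 -0.8 4 0 0.1" --pt "0 -0.8 4 0 0.1" --pt "0 -0.8 4 0 0.1" --pt "0 -0.8 4 0 0.1" --pt "0 -0.8 4 0 0.1" --pt "0 -0.8 4 0 0.1"

```text
time: 7.6
eef_pos: [0.5342, -0.0928, 0.203]
tcp_rot: [0.466, 0.533, -0.468, 0.529]
contact_force: [0.5, -0.2, -6.4]
opening: 0.263
```

drive_tool --pt "0 -0.6 3.8 0 0.1" --pt "0 -0.6 3 0 0.1" --pt "2 0 0 0 0.1" --pt "2 0 0 0 0.1" --pt "2 0 0 0 0.1" --pt "0 0 0 0 0.1" --pt "0 0 0 0 0.1"

```text
time: 8.3
eef_pos: [0.5318, -0.1601, 0.1442]
tcp_rot: [0.467, 0.532, -0.467, 0.529]
contact_force: [0.6, 0.3, -5.3]
opening: 0.263
```

```bash
python3 - <<'E'
from h import *
s=cam('scene');t=cam('top');st=readout.get_state();e=st['eef_pos'];print(e,st['opening'],st['contact_force'])
M=R.from_quat(st['tcp_rot']).as_matrix();print(M.round(3).tolist())
for c in(s,t):
  for d in(-.065,0,.065):print(np.round(proj(c,e+M@[-.0187,0,-d]),1))
cv2.imwrite('pics/h5.png',np.hstack([crop(s,225,140,115,140,4,0),crop(t,320,130,85,140,4,0)]))
E
```

```text
[ 0.53344845 -0.16088116  0.1468274 ] 0.2645915274437943 [ 0.36321251  0.72654744 -5.93114533]
[[0.001, 0.992, 0.128], [-0.0, 0.128, -0.992], [-1.0, 0.001, 0.001]]
[262.5 202.3]
[279.8 192.2]
[296.1 182.7]
[396.7 184. ]
[372.9 186.5]
[349.1 189. ]
```

View pics/h5.png

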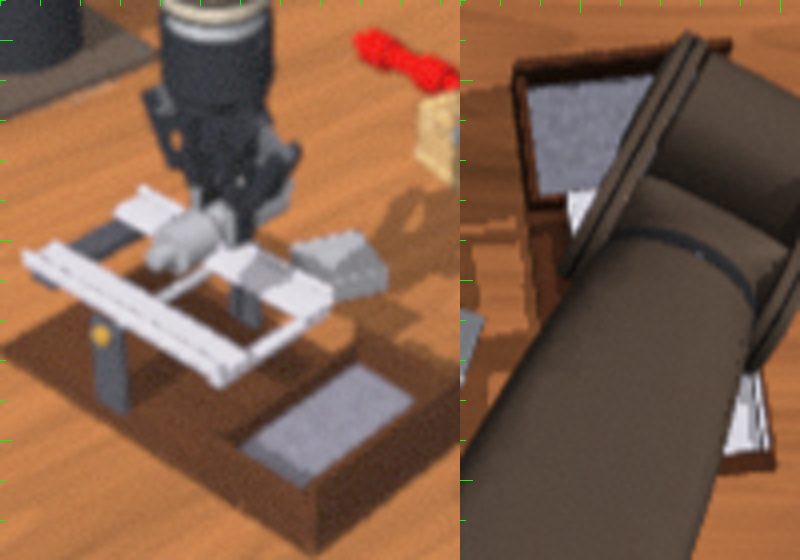

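drive_tool --pt "1.5 0 0 0 0.1" --pt "1.5 0 0 0 0.1" --pt "1.5 0 0 0 0.1" --pt "0 0 0 0 0.1" --pt "0 0 0 0 0.1"

```text
time: 8.9
eef_pos: [0.5325, -0.1605, 0.1001]
tcp_rot: [0.467, 0.532, -0.467, 0.53]
contact_force: [1.0, -0.2, -5.6]
opening: 0.259
```

```bash
python3 - <<'E'
from h import *
s=cam('scene');st=readout.get_state();e=st['eef_pos'];print(e,st['contact_force'])
M=R.from_quat(st['tcp_rot']).as_matrix()
L=lambda p:tuple(np.round((np.array(proj(s,p))-[225,170])*8+3.5).astype(int))
for d in(-.065,-.05,0,.05,.065):print('axis',d,L(e+M@[-.0187,0,-d]))
o=np.array([.483,-.168]);a=np.radians(7.5)
P=lambda x,y,z=.085:L([o[0]+x*np.cos(a)-y*np.sin(a),o[1]+x*np.sin(a)+y*np.cos(a),z])
for x,y in[(.1,.028),(.1,-.028),(-.1,.028),(-.1,-.028),(.1,.056),(.1,-.056)]:print('rail',x,y,P(x,y))
cv2.imwrite('pics/h6.png',crop(s,225,170,90,70,8,0))
E
```

```text
[ 0.53316146 -0.16082334  0.10115949] [ 1.01048082 -0.19677125 -6.01757198]
axis -0.065 (np.int64(309), np.int64(371))
axis -0.05 (np.int64(341), np.int64(351))
axis 0 (np.int64(445), np.int64(288))
axis 0.05 (np.int64(544), np.int64(228))
axis 0.065 (np.int64(572), np.int64(211))
rail 0.1 0.028 (np.int64(602), np.int64(390))
rail 0.1 -0.028 (np.int64(491), np.int64(463))
rail -0.1 0.028 (np.int64(218), np.int64(174))
rail -0.1 -0.028 (np.int64(106), np.int64(236))
rail 0.1 0.056 (np.int64(655), np.int64(355))
rail 0.1 -0.056 (np.int64(433), np.int64(501))
```

View pics/h6.png

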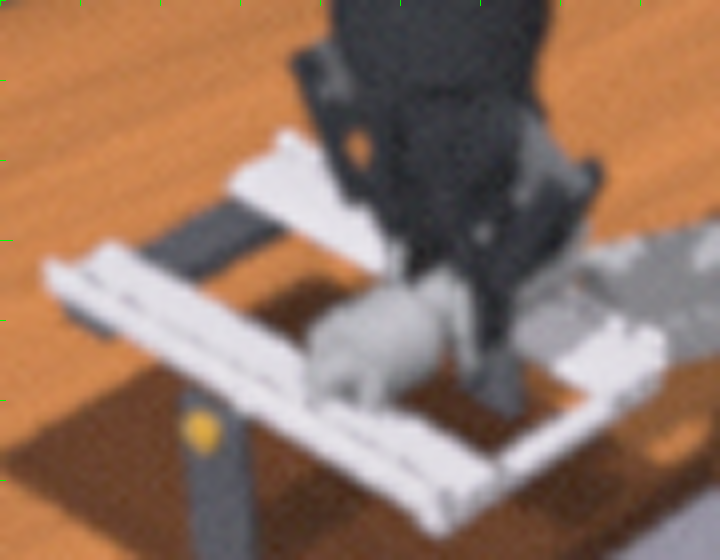

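drive_tool --pt "0.6 0 0 0 0.1" --pt "0.4 0 0 0 0.1" --pt "0.2 0 0 0 0.1" --pt "0 0 0 0 0.1"

```text
time: 9.35
eef_pos: [0.5328, -0.1607, 0.0889]
tcp_rot: [0.467, 0.531, -0.467, 0.531]
contact_force: [0.2, 0.1, -6.3]
opening: 0.263
```

drive_tool --pt "0.15 0 0 0 0.1" --pt "0.05 0 0 0 0.1" --pt "0 0 0 0 0.1"

```text
time: 9.65
eef_pos: [0.5331, -0.1608, 0.0873]
tcp_rot: [0.467, 0.531, -0.467, 0.531]
contact_force: [0.5, 0.7, -5.6]
opening: 0.264
```

drive_tool --pt "0.1 0 0 0 0.1" --pt "0.05 0 0 0 0.1" --pt "0 0 0 0 0.1"

```text
time: 9.95
eef_pos: [0.5334, -0.1609, 0.0862]
tcp_rot: [0.467, 0.531, -0.467, 0.531]
contact_force: [0.6, 0.0, -4.8]
opening: 0.263
```

drive_tool --pt "0.1 0 0 0 0.1" --pt "0 0 0 0 0.1" --pt "0 0 0 0 0.1"

```text
time: 10.25
eef_pos: [0.5335, -0.1609, 0.0851]
tcp_rot: [0.467, 0.531, -0.467, 0.531]
contact_force: [1.2, -0.5, -4.9]
opening: 0.265
```

drive_tool --pt "0.1 0 0 0 0.1" --pt "0 0 0 0 0.1" --pt "0.1 0 0 0 0.1" --pt "0 0 0 0 0.1" --pt "0 0 0 0 0.1"

```text
time: 10.75
eef_pos: [0.533, -0.1609, 0.0828]
tcp_rot: [0.467, 0.531, -0.467, 0.531]
contact_force: [1.9, 0.2, -4.5]
opening: 0.264
```

```bash
cat > tilt.py <<'E'
from h import *
ref=cv2.imread('pics/h6.png');s=cam('scene');b=crop(s,225,170,90,70,8,0)
for n,(x,y,w,h) in dict(nearfront=(390,450,110,90),farfront=(600,310,80,90),nearback=(30,235,110,90)).items():
    r=cv2.matchTemplate(b,ref[y:y+h,x:x+w],cv2.TM_CCOEFF_NORMED);_,m,_,l=cv2.minMaxLoc(r);print(n,l[0]-x,l[1]-y,round(m,3))
st=readout.get_state();print(st['time'],st['contact_force'])
cv2.imwrite('pics/h7.png',b)
E
python3 tilt.py
```

```text
nearfront 0 14 0.992
farfront 2 21 0.928
nearback -1 -15 0.984
10.8 [ 0.47506162  0.05162603 -4.97408791]
```

drive_tool --pt "-0.15 0 0 0 0.1" --pt "-0.15 0 0 0 0.1" --pt "0 0 0 0 0.1" --pt "0 0 0 0 0.1" --pt "0 0 0 0 0.1" --pt "0 0 0 0 0.1"

```text
time: 11.4
eef_pos: [0.5329, -0.1607, 0.0857]
tcp_rot: [0.467, 0.531, -0.467, 0.531]
contact_force: [-1.2, 0.4, -5.1]
opening: 0.261
```

```bash
python3 tilt.py
```

```text
nearfront 2 4 0.994
farfront 4 9 0.887
nearback 1 -3 0.99
11.45 [ 0.09169462  0.82464467 -5.18961603]
```

drive_tool --pt "0 0 0 0 0.55" --pt "0 0 0 0 0.6" --pt "-1.5 0 0 0 0.6" --pt "-4 0 0 0 0.6" --pt "-5 0 0 0 0.6" --pt "-4 0 0 0 0.6" --pt "0 0 0 0 0.6"

```text
time: 12.15
eef_pos: [0.5372, -0.1628, 0.2414]
tcp_rot: [0.469, 0.525, -0.465, 0.537]
contact_force: [-0.1, -0.9, 0.6]
opening: 0.603
```

```bash
python3 tilt.py; python3 - <<'E'
from h import *
cv2.imwrite('pics/h8.png',crop(cam('scene'),200,140,200,140,4,0))
E
```

```text
nearfront -2 20 0.962
farfront 0 25 0.916
nearback -1 -25 0.974
12.2 [ 0.25364383 -0.70832967 -0.85349263]
```

View pics/h8.png

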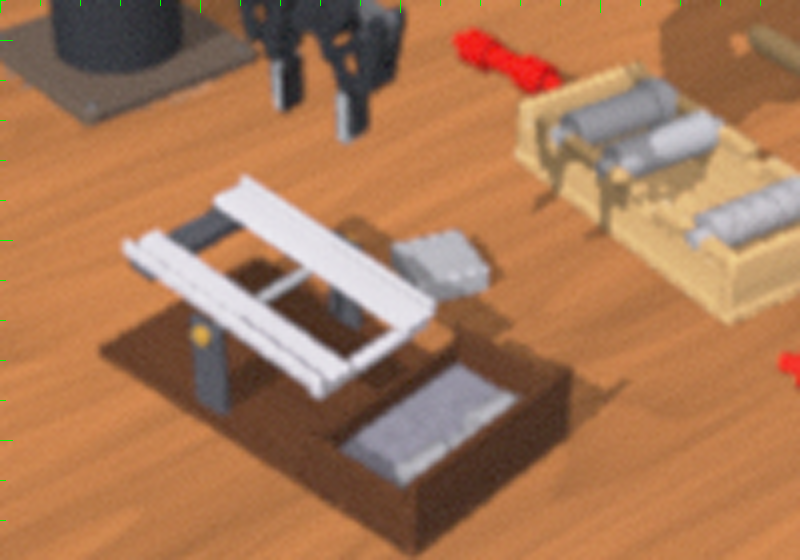

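drive_tool --pt "-3 0 0 0 0.6" --pt "0 -5 0 0 0.6" --pt "0 -5 0 0 0.6" --pt "0 0 -5 0 0.6" --pt "0 0 -5 0 0.6" --pt "0 0 -5 0 0.6" --pt "0 0 -5 0 0.6" --pt "0 0 0 0 0.6" --pt "0 0 0 0 0.6" --pt "0 0 0 0 0.6"

```text
time: 13.25
eef_pos: [0.4082, 0.0243, 0.2601]
tcp_rot: [0.467, 0.531, -0.468, 0.53]
contact_force: [-0.5, -0.4, 0.2]
opening: 0.602
```

drive_tool --pt "0 0 0 0 0.6" --pt "0 0 0 0 0.6" --pt "0 0 0 0 0.6" --pt "0 0 0 0 0.6" --pt "0 0 0 0 0.6" --pt "0 0 0 0 0.6" --pt "0 0 0 0 0.6" --pt "0 0 0 0 0.6" --pt "0 0 0 0 0.6" --pt "0 0 0 0 0.6"

```text
time: 14.25
eef_pos: [0.4084, 0.0249, 0.2608]
tcp_rot: [0.467, 0.531, -0.467, 0.531]
contact_force: [-0.3, 0.3, -0.1]
opening: 0.6
```

```bash
python3 tilt.py; python3 - <<'E'
from h import *
cv2.imwrite('pics/h9.png',np.hstack([crop(cam('scene'),260,190,100,110,4,0),crop(cam('top'),310,130,100,110,4,0)]))
E
```

```text
nearfront 0 0 0.999
farfront 1 -3 0.948
nearback 0 0 0.999
14.3 [ 0.73211952 -0.78622336  0.54978465]
```

View pics/h9.png

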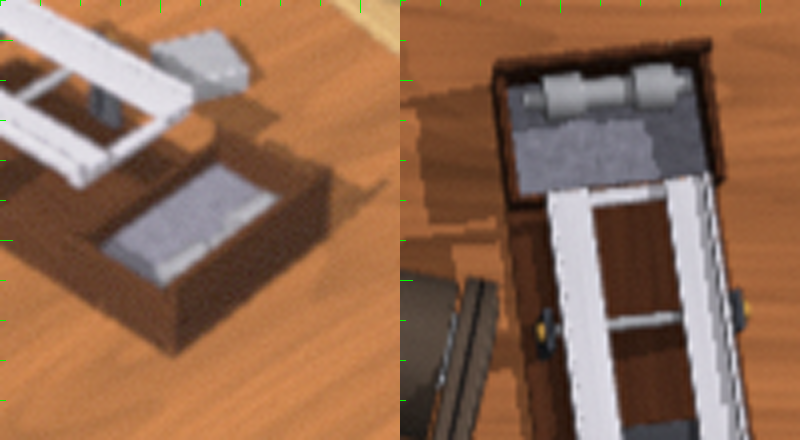

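The top view shows the waisted roll lying in the catch tray against the end wall, at about (610,90) in the crop. The tray has swung back level, with 0 px shift at two rail ends and 3 px or less, on an 8x crop, at the third.

```bash
python3 -c "from h import *; print(sign_off())"
```

```text
the job is handed in; nothing more can be done
None
```

The waisted steel roll is in the felt-lined catch tray, and I have handed the job in.

- **Picking:** I gripped it by its waist and lifted it straight out of the rack. A picture afterwards showed the other three rolls still in their slots.
- **Placing:** I laid it on the rails about 52 mm forward of the pivot. I went about 4 mm too low at first and the tray started to tip under the held roll. I raised it until the tray was nearly level, then let go.
- **Result:** The roll tipped the tray and rolled off. The last top view shows it lying across the catch tray against the end wall, with the tray back level.
- **Arm and timing:** The arm was clear of everything at about 14 s.

- **Cameras:** The two cameras disagreed by about 12 mm in x at first. I settled that from close-up views and the contact forces at the grasp.
- **Force reading:** It barely changed when the roll touched the rails, so I judged that contact from the tray's tilt in the images.
- **Not checked:** I did not look closely at the hammer and jar at the end. The arm never went near them.

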